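Push spacer rings over the lip into the tray pocket

TASK

One of the three brass spacer rings has been left on the bench: lay it flat on the deck of the aluminium loading tray, between the other two. Then take the straightedge pusher by its sloping orange handle, reach under the clear splash screen with it and push all three rings together, lined up along its blade, over the raised lip so that they drop and lie flat in the blue-floored pocket; at last stand the pusher upright on its mat again, facing as before. Move the two rings that are already on the deck with the pusher only, not with the fingers, and leave the beaker, the brown bottle and the stopwatch where they are.

Things in the scene. Friction and masses are not known exactly. Their poses are not given: they have to be found in the camera images.
- loading_tray: Fixed aluminium loading tray. Origin: bench level, mid-width, at the foot of the lip's ramp; x is the push direction (to the robot's left), y toward the robot, z up. Flat deck, top at z = 20 mm, x = -140 to 0 mm, open at the near end. Side rails 28 mm high, inner faces at y = +-105 mm. At the start two rings lie on the deck at x = -88 to -30 mm.
- tray_lip (a point): Middle of the crest of the raised lip across the tray; axes as the tray's. The ramp rises 3 mm from the deck (x = 0 to 10 mm of the tray), the crest is flat at z = 23 mm (x = 10 to 14 mm), then there is a sheer drop into the pocket.
- tray_pocket (a point): Middle of the blue pocket floor, at z = 18 mm, 5 mm below the crest; axes as the tray's. The pocket is 46 mm long (x = 14 to 60 mm of the tray), 210 mm wide; its far wall is 30 mm high. A ring's rear edge must be pushed just past the crest to drop in. Tray, blade and rings are polished metal (friction about 0.35).
- tray_screen (a point): Middle of the lower edge of the clear splash screen, 195 mm above the bench, 18 mm before the lip's ramp. The screen (8 mm thick at its frame) stands upright across the tray up to z = 292 mm, on posts at y = +-119 mm with feet out to y = +-134 mm. An upright hand meets it before the rings drop: lean the hand back toward the near end by 25 degrees or more (no need to match the handle).
- pusher_grip (a point): Gripping point on the axis of the orange handle (20 mm wide in y, 16 mm thick, 70 mm long; its free end 20 mm further up) of the loose straightedge pusher, about 0.18 kg. Axes: x the way it pushes, y along the blade, z up as it stands. The handle leans back 40 degrees from vertical: up it is (-0.643, 0, 0.766). Blade front face 47.8 mm ahead, lower edge 71.8 mm below.
- pusher_edge (a point): Middle of the lower edge of the pusher's blade, on its upright front face. Blade 180 mm long (y), 35 mm high, 6 mm thick. The foot, level with this edge, reaches 46 mm back and lets the pusher stand by itself. With this edge 5.5 mm above the deck the blade pushes the rings and clears the lip's crest by 2.5 mm.
- rest_mat: Fixed flat rubber mat, 110 x 240 x 4 mm (x, y, z), on which the pusher stands at the start. Origin: centre of the underside; top at z = 4 mm. The pusher stands facing the mat's +x, blade along the mat's y, with its gripping point about 26 mm behind the mat's centre (x) and 75.8 mm above the bench.
- spacer_a_center (a point): Centre of a brass spacer ring (34 mm outside, 14 mm bore, 10 mm thick, 60 g) that lies flat on the deck on the side nearer to the robot (+y of the tray). z is its axis; the point is half-way up.
- spacer_b_center (a point): Centre of an equal brass spacer ring that lies flat on the deck on the far side (-y of the tray).
- spacer_c_center (a point): Centre of the third, equal brass spacer ring, which lies flat on the bench between the tray and the mat.
- beaker: Glass beaker, 70 x 75 mm, 92 mm high, a bystander at the right, beyond the mat. Origin: centre of the underside.
- brown_bottle: Brown bottle with white cap, 60 mm across, 135 mm high, a bystander to the left of the tray. Origin: centre of the underside.
- stopwatch: Stopwatch lying flat, 74 x 53 x 15 mm, a bystander beyond the work. Origin: centre of the underside.

How it is judged:
By the outcome, as a careful person would: the job done as asked, in the order asked, and still so for the second after the job is handed in, with the robot touching nothing.
It also fails if it takes over 64 s, if anything falls off the work surface, if the arm or the gripper's body presses on something with over 40 N, if the wrist force passes 120 N, or if a joint passes its speed limit or range.

ROBOT

A 6-joint arm with a two-finger parallel gripper is mounted at the origin on a cart in front of the work surface, level with it; the furniture and walls round the work are solid. World frame = base frame: x ahead of the robot, y to its left, z up, the work surface at z = 0. Lengths are in m, angles in degrees, forces in N, time in s.
With the tool pointing down it reaches from about 0.25 to 0.725 m from the base axis. Payload 9.7 kg.
Tool frame: the origin (TCP) lies at the very end of the fingers, on their centre line; the grasp point (between the pads) lies 19 mm behind it; y points along the fingers, x is the direction in which the jaws open and shut, and the axes are right-handed (so a half turn about y gives the same grasp; the last joint's range is limited). The gripper opens to 85 mm and grips with 20 to 120 N. Pads are 22 mm wide; open, the fingers measure 114 mm over their backs; the gripper's body (76 mm by 85 mm) begins 54 mm behind the grasp point. The pads swing forward as they close: fully open they stand 13 mm farther back than shut.
Start: joints at [-66.52, 4.979, 10.078, 95.1, 0, 90], TCP at [0.219, -0.504, 0.231] pointing down, gripper open.
Joint ranges: [-179.16, 179.16], [-48.56, 103.87], [-65.8, 70.77], [-126.05, 130.52], [-82.76, 87.17], [-180, 180]. Speed limits (degrees/s): [127.2, 127.2, 147.25, 180, 180, 180].

INTERFACE

Orientations are given as [roll, pitch, yaw] about the fixed x, y, z axes, in that order (R = Rz(yaw) Ry(pitch) Rx(roll)).
In Python, from workcell import bot gives the robot as it stands.
- The arm moves only by the shell command python3 -m jog 'ROWS' [FORCE]. ROWS is JSON, a list of rows, each a list of 7 numbers: the closure, from 0 (fully open) to 1 (shut), then the shift along the world's x, y, z in units of 25 mm (1.0 is 25 mm), then the turn, a rotation vector about the world's x, y, z in units of 5 degrees (1.0 is 5 degrees). A call has 1 to 5 rows; each row is the pose to reach, as a shift and turn from the pose commanded when the call began; what a row does not reach only later rows make up. A row lasts 1/10 s, in which the tool goes at most 50 mm and 8.59 degrees, less where a joint would pass 70% of its speed; a pose out of reach is approached as far as the arm can. A call with a gripper value outside its range is refused whole. The fingers move at their own pace and stop on an object; FORCE is the grip in N (left out, the last holds). Time passes only in rows, so rows that repeat a pose let the fingers close. It gives the time, the measured TCP pose, the force and the opening at its end, in the units of the state.
- bot.get_obs(): the state, without advancing time (a new reading comes with each control period).
- bot.camera(name): name is "side" or "top"; returns (picture, depth): 384x512x3 uint8, red, green, blue; 384x512 float32, m along the optical axis (not along the pixel's ray), 0 where there is no reading.
- bot.camera_model(name): a dict with "fx", "fy", "cx", "cy" (pixels), "rvec" (rotation vector, rad) and "tvec" (3), from world to camera coordinates, as OpenCV has them. Camera axes: x right, y down, z forward; pixel columns grow to the right and rows downward; lengths in m; the calibration is good to about 2 mm. A picture is of the moment at which its call begins. camera_model takes no time and is no camera call.
- bot.job_done(): hands the job in, once; it reports no verdict.
Trained networks look in the newest picture that a camera, given by its name, has taken for a name from the list of things; names that differ only in an ending like _2 or _b are one class to them, and where a whole thing is asked for, a point or a joint stands for the part that bears it (a point fixed in the world has none). Each returns a list of dicts, best first, with "conf" (0 to 1); they miss things now and then, are a little off and sometimes report something else, mostly with a low value. They report only what shows in the picture. A call takes as long as a camera call.
- bot.regions_of(camera, label): "pixels" (384x512 bool, what is visible of it) and "point" ([row, column] in pixels, amid what is visible of it).
The state is a dict: "time": time; "q": joint angles; "qd": joint speeds; "joint_efforts": joint torques, N m; "ee_pos": TCP position; "tcp_rot": TCP orientation; "wrist_force": force on the tool from outside, world axes, zero at the start; "torque": the same for the moment, N m; "opening": finger opening in m.
Only numpy, scipy, OpenCV 4.12 (cv2) and the standard library are available. Lean on these libraries where they do the work, as an engineer would, in place of code of your own. Each camera call takes 0.05 s, during which the arm holds its last target. There are 200 camera calls.

## Working session

There is one attempt and no reset: what is moved stays moved. The work goes in short steps, Python scripts to look and compute and a shell command to move; the robot and the scene stay as the last step left them, time stands still between calls to the robot, and variables do not carry over. Pictures are saved under pics/ and viewed, about 8 in all and at most 12, crops included, and the job is handed in when it is done.

```bash
mkdir -p pics; ls; cat > h.py <<'E'
import numpy as np,cv2,json
from workcell import bot
from scipy.spatial.transform import Rotation as R
def cam(n):
    m=bot.camera_model(n);Rm=cv2.Rodrigues(np.array(m["rvec"],float))[0];return m,Rm,np.array(m["tvec"],float).ravel()
def px2w(n,rows,cols,d):
    m,Rm,t=cam(n);p=np.stack([(cols-m["cx"])/m["fx"]*d,(rows-m["cy"])/m["fy"]*d,d],-1)
    return (p-t)@Rm
def w2px(n,P):
    m,Rm,t=cam(n);c=np.atleast_2d(P)@Rm.T+t
    return np.stack([c[:,1]/c[:,2]*m["fy"]+m["cy"],c[:,0]/c[:,2]*m["fx"]+m["cx"]],-1)
def cloud(n,mask,depth):
    r,c=np.nonzero(mask&(depth>0));return px2w(n,r,c,depth[r,c])
def save(n,name):
    p,d=bot.camera(n);cv2.imwrite("pics/"+name,p[:,:,::-1]);return p,d
E
python3 - <<'E'
from h import *
o=bot.get_obs();print(o)
for n in("top","side"):
    p,d=save(n,n+"0.png");np.save(n+"d.npy",d);m,Rm,t=cam(n);print(n,-Rm.T@t,Rm[2],m["fx"])
    for l in("loading_tray","pusher_grip","rest_mat","spacer_a_center","beaker","brown_bottle","stopwatch"):
        for k in bot.regions_of(n,l)[:4]:
            P=cloud(n,k["pixels"],d)
            if len(P):print(l,round(k["conf"],2),k["point"],len(P),np.median(P,0).round(4),P.min(0).round(3),P.max(0).round(3))
E
```

```text
pics
{'time': 0.0, 'q': array([-6.65202431e+01,  5.01249793e+00,  1.00344713e+01,  9.50993319e+01,
        1.06272342e-04,  8.99991519e+01]), 'qd': array([ 0.0409213 , -0.02254307, -0.00802483,  0.05061165, -0.00484167,
       -0.04300104]), 'joint_efforts': array([ 2.06992436e-04, -5.20387602e+01,  4.64805436e+01,  1.63968955e-02,
       -9.23987500e-05,  3.31535614e-05]), 'ee_pos': array([ 0.21904426, -0.50425309,  0.23056981]), 'tcp_rot': array([-8.99998926e+01,  7.73584767e-02, -6.65193949e+01]), 'wrist_force': array([-1.06759237, -1.26112846, -1.18214548]), 'torque': array([ 0.02230528,  0.01077105, -0.00241642]), 'opening': 0.08539514792473966}
top [0.39324345 0.05750852 1.2069435 ] [ 0.17411831  0.00274192 -0.98472092] 405.8668922903399
loading_tray 0.81 [204.5, 214.4] 5649 [0.5449 0.1549 0.0207] [ 0.416  0.026 -0.006] [0.716 0.283 0.297]
pusher_grip 0.82 [227.2, 368.1] 761 [ 0.4856 -0.2826  0.0242] [ 0.419 -0.336 -0.001] [ 0.582 -0.229  0.096]
rest_mat 0.62 [215.9, 361.8] 2289 [ 0.5076 -0.2886  0.0036] [ 0.371 -0.376 -0.005] [ 0.629 -0.201  0.085]
spacer_a_center 0.3 [140.9, 
[... 206 characters left out ...]
5.6, 129.3] 490 [0.4712 0.4031 0.0933] [0.446 0.386 0.001] [0.5   0.471 0.14 ]
stopwatch 0.49 [159.4, 306.0] 242 [ 0.6916 -0.1006  0.0132] [ 0.667 -0.125 -0.   ] [ 0.724 -0.077  0.02 ]
side [0.43324061 0.8452398  0.92432805] [ 0.13343313 -0.70127898 -0.70028808] 364.59440181913465
loading_tray 0.74 [230.1, 269.7] 6388 [0.5481 0.1733 0.0258] [ 0.418 -0.147 -0.001] [0.694 0.282 0.296]
pusher_grip 0.75 [157.5, 300.5] 507 [ 0.4914 -0.2778  0.0298] [ 0.418 -0.416  0.   ] [ 0.582 -0.231  0.099]
rest_mat 0.88 [163.6, 291.6] 605 [ 0.5163 -0.2786  0.0077] [ 0.378 -0.374 -0.   ] [ 0.628 -0.201  0.044]
spacer_a_center 0.61 [241.0, 285.4] 86 [0.4812 0.1368 0.0316] [0.465 0.119 0.019] [0.497 0.152 0.036]
```

```bash
python3 - <<'E'
import cv2,numpy as np
a=cv2.imread("pics/top0.png");b=cv2.imread("pics/side0.png")
cv2.imwrite("pics/t1.png",cv2.resize(a[100:300,90:440],None,fx=2.25,fy=2.25,interpolation=cv2.INTER_CUBIC))
cv2.imwrite("pics/s1.png",cv2.resize(b[100:330,130:430],None,fx=2.5,fy=2.5,interpolation=cv2.INTER_CUBIC))
E
```

```text
(no output)
```

View pics/t1.png

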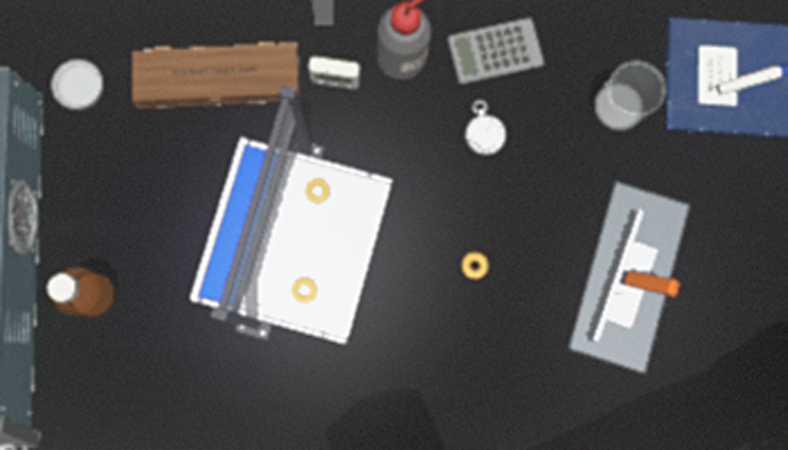

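View pics/s1.png

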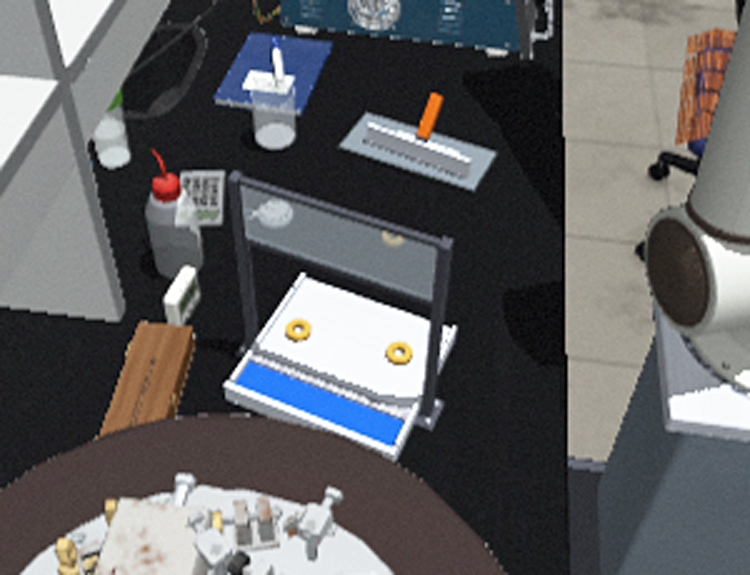

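The top view shows the tray (crop about 190–390, 140–340), rings on deck at (304,290) and (318,190), ring C at (475,265), and the pusher on its mat at (630,280). The side view agrees with this. Next I measure poses by colour.

```bash
cat >> h.py <<'E'
def ray(n,rows,cols,z):
    m,Rm,t=cam(n);C=-Rm.T@t;v=np.stack([(cols-m["cx"])/m["fx"],(rows-m["cy"])/m["fy"],np.ones(len(rows))],-1)@Rm
    return C+v*((z-C[2])/v[:,2])[:,None]
def hsv(p):return cv2.cvtColor(p,cv2.COLOR_RGB2HSV)
def comps(mask,mn=15):
    k,l,s,c=cv2.connectedComponentsWithStats(mask.astype(np.uint8));return [(l==i) for i in range(1,k) if s[i,4]>=mn]
def rect(P):
    (c,s,a)=cv2.minAreaRect((P[:,:2]*1000).astype(np.float32));return np.round(c,1),np.round(s,1),round(a,2)
E
python3 - <<'E'
from h import *
for n in("top","side"):
    p=cv2.imread(f"pics/{n}0.png")[:,:,::-1].copy();d=np.load(n+"d.npy");H,S,V=cv2.split(hsv(p))
    print(n)
    box=np.zeros(H.shape,bool)
    if n=="top":box[110:270,150:410]=1
    else:box[130:310,200:340]=1
    for m in comps((H>15)&(H<32)&(S>90)&(V>100)&box):
        P=cloud(n,m,d);r,c=np.nonzero(m);z=.03 if c.mean()<(280 if n=="top" else 999) else .01
        print("yel",r.mean().round(1),c.mean().round(1),len(r),np.median(P,0).round(4) if len(P) else 0,"ray",ray(n,r,c,z).mean(0).round(4), rect(ray(n,r,c,z)))
    for m in comps((H>105)&(H<125)&(S>150)&(V>100)&box,50):
        r,c=np.nonzero(m);print("blue",len(r),rect(ray(n,r,c,.018)))
    for m in comps((H<14)&(S>150)&(V>120)&box,30):
        P=cloud(n,m,d);print("orange",len(P),P.mean(0).round(4),P.min(0).round(3),P.max(0).round(3));c0=P.mean(0);u,s,v=np.linalg.svd(P-c0);print(v[0])
    W=(S<60)&(V>165)&box
    for m in comps(W,60):
        P=cloud(n,m,d);r,c=np.nonzero(m);print("white",len(r),np.median(P,0).round(4),"z20",rect(ray(n,r,c,.02)),"cloud",rect(P[P[:,2]<.06]))
    if n=="top":
        G=(V>90)&(V<175)&(S<70)&box
        for m in comps(G,300):
            m=cv2.morphologyEx(m.astype(np.uint8),cv2.MORPH_OPEN,np.ones((3,3)))>0
            r,c=np.nonzero(m);print("grey",len(r),rect(ray(n,r,c,.004)))
E
```

```text
top
yel 184.3 230.8 52 [0.6117 0.1215 0.0295] ray [0.6109 0.1221 0.03  ] (array([610.2, 122.8]), array([26.6, 27. ]), 89.98)
yel 217.5 300.6 115 [ 0.5139 -0.0839  0.008 ] ray [ 0.5146 -0.084   0.01  ] (array([514.7, -85.2]), array([35.6, 32.6]), 89.99)
yel 228.4 224.8 50 [0.4822 0.1377 0.0299] ray [0.481  0.1381 0.03  ] (array([480.8, 139. ]), array([26.1, 26. ]), 90.0)
blue 605 (array([570.4, 233.8]), array([ 26.3, 206. ]), 74.24)
orange 39 [0.7909 0.01   0.1511] [ 0.785 -0.004  0.146] [0.796 0.024 0.157]
[ 0.02306627  0.99941625 -0.0252012 ]
orange 138 [ 0.4858 -0.298   0.0724] [ 0.469 -0.353 -0.002] [ 0.502 -0.272  0.096]
[ 0.25540022  0.52219219 -0.8136867 ]
white 70 [ 0.8187 -0.1675  0.0105] z20 (array([ 816.3, -165.1]), array([60.2, 14.7]), 10.3) cloud (array([ 819.5, -166.5]), array([61.1, 14.2]), 11.52)
white 254 [ 0.7736 -0.4071  0.0123] z20 (array([ 771.5, -404.1]), array([27.4, 83.1]), 86.37) cloud (array([ 774.5, -406.9]), array([29.9, 86. ]), 86.17)
white 141 [0.7684 0.1006 0.061 ] z20 (array([782. , 102.2]), array([66.7, 21.4]), 80.85) cloud (array([769.5, 100.7]), arra
[... 2297 characters left out ...]
.1523 0.2566] z20 (array([691.1, -95.5]), array([52.6, 56.5]), 71.75) cloud (array([0., 0.]), array([0., 0.]), 0.0)
white 84 [0.7666 0.0974 0.0627] z20 (array([781.3,  80. ]), array([ 22.6, 102.2]), 2.92) cloud (array([762.9, 105.1]), array([54.2,  3.5]), 79.23)
white 1972 [0.5446 0.1193 0.0228] z20 (array([540.9, 113. ]), array([138.3, 221.4]), 73.92) cloud (array([539.1, 116.9]), array([138.3, 218.5]), 75.3)
white 513 [0.5561 0.2251 0.0276] z20 (array([565. , 210.5]), array([ 81.8, 228. ]), 73.46) cloud (array([565.8, 221.6]), array([ 78.6, 224.4]), 77.87)
white 714 [0.531  0.6049 0.4768] z20 (array([609.8, 356.2]), array([184.2,  60.6]), 9.78) cloud (array([0., 0.]), array([0., 0.]), 0.0)
```

```bash
python3 - <<'E'
from h import *
p=cv2.imread("pics/top0.png")[:,:,::-1].copy();d=np.load("topd.npy")
H,S,V=cv2.split(hsv(p))
m=np.zeros(H.shape,bool);m[185:262,340:400]=1
P=cloud("top",m,d);k=(P[:,2]>.028)&(P[:,2]<.046);r,c=np.nonzero(m&(d>0))
col=H[r,c];k&=~((col<14)&(S[r,c]>120));B=P[k];print(len(B),rect(B),np.median(B,0))
L=cv2.fitLine((B[:,:2]*1000).astype(np.float32),cv2.DIST_HUBER,0,.01,.01).ravel();print(L,np.degrees(np.arctan2(-L[0],L[1])))
d=np.load("sided.npy");m[:]=0;m[140:180,265:335]=1
P=cloud("side",m,d);B=P[(P[:,2]>.012)&(P[:,2]<.046)];print(len(B),rect(B))
p=cv2.imread("pics/side0.png")[:,:,::-1].copy();H,S,V=cv2.split(hsv(p));r,c=np.nonzero(m&(V>200)&(S<40))
Q=ray("side",r,c,.02);print(len(Q),rect(Q));L=cv2.fitLine((Q[:,:2]*1000).astype(np.float32),cv2.DIST_HUBER,0,.01,.01).ravel();print(L,np.degrees(np.arctan2(-L[0],L[1])))
E
python3 -m jog '[[0,1.4,2,0,0,0,1.5],[0,2.8,4,0,0,0,3],[0,4.2,6,0,0,0,4.5],[0,5.6,8,0,0,0,6],[0,5.6,8,0,0,0,6]]'
python3 -m jog '[[0,1.4,2,-1,0,0,1],[0,2.8,4,-2,0,0,2],[0,4.2,6,-3,0,0,3],[0,6.2,8.8,-4,0,0,4.1],[0,6.2,8.8,-4.4,0,0,4.1]]'
python3 -c "
from h import *
print(bot.get_obs())"
```

```text
195 (array([ 496.5, -270.8]), array([ 21.6, 179.1]), 68.35) [ 0.49599742 -0.26624705  0.03761156]
[ 9.2959529e-01 -3.6858180e-01  4.9805917e+02 -2.6337692e+02] -111.62818
333 (array([ 509.3, -293.8]), array([ 88.5, 217.1]), 76.78)
119 (array([ 502.7, -297.4]), array([ 19. , 183.4]), 68.88)
[ 9.3391901e-01 -3.5748464e-01  4.9958902e+02 -2.9454788e+02] -110.94579
time: 1.3
ee_pos: [0.36, -0.3026, 0.2315]
tcp_rot: [-90.0, -0.0, -36.3]
wrist_force: [0.6, -0.4, -0.4]
opening: 0.0856
time: 1.8
ee_pos: [0.4937, -0.113, 0.1382]
tcp_rot: [-90.0, -0.1, -15.8]
wrist_force: [0.4, -1.1, -0.5]
opening: 0.0856
{'time': 1.8, 'q': array([-1.28941929e+01, -1.93058078e+00, -7.27679504e+00,  8.45598656e+01,
       -3.95310880e-04,  9.29256968e+01]), 'qd': array([ 4.88908705e+01,  2.20253512e+01, -2.18890873e+00, -2.41902861e+01,
       -1.49103573e-02,  5.33589581e+01]), 'joint_efforts': array([ -5.27668253, -49.31177616,  45.97603083,   1.91819854,
         0.12803423,  -2.52660558]), 'ee_pos': array([ 0.49368648, -0.11301865,  0.13816656]), 'tcp_rot': array([-89.99560103,  -0.09381787, -15.81989363]), 'wrist_force': array([ 0.41856059, -1.08777218, -0.47484508]), 'torque': array([-0.0817426 , -0.0811689 , -0.02286397]), 'opening': 0.08564330391414035}
```

```bash
python3 -m jog '[[0,0,0,-1.5,0,0,0],[0,0,0,-3,0,0,0],[0.3,0,0,-4.2,0,0,0],[0.4,0,0,-4.7,0,0,0],[0.4,0,0,-4.7,0,0,0]]' 30
python3 -m jog '[[1,0,0,0,0,0,0],[1,0,0,0,0,0,0],[1,0,0,0,0,0,0],[1,0,0,0,0,0,0],[1,0,0,0,0,0,0]]' 30
python3 -m jog '[[1,0,0,1,0,0,0],[1,0,0,2.4,0,0,0],[1,0,0,2.4,0,0,0]]'
```

```text
time: 2.3
ee_pos: [0.4915, -0.1147, 0.0193]
tcp_rot: [-90.0, 0.2, -16.0]
wrist_force: [-0.2, 0.1, 0.3]
opening: 0.0512
time: 2.8
ee_pos: [0.4928, -0.115, 0.0211]
tcp_rot: [-90.0, -0.0, -16.0]
wrist_force: [0.3, 0.1, 0.1]
opening: -0.0003
time: 3.1
ee_pos: [0.4947, -0.1154, 0.0853]
tcp_rot: [-90.0, -0.4, -16.0]
wrist_force: [0.5, 0.1, 0.0]
opening: -0.0002
```

```bash
python3 -m jog '[[0,0.4,0.6,0,0,0,0],[0,0.8,1.2,0,0,0,0],[0,0.8,1.2,0,0,0,0],[0,0.8,1.2,0,0,0,0],[0,0.8,1.2,0,0,0,0]]'
python3 - <<'E'
from h import *
print(bot.get_obs()["ee_pos"])
p,d=save("top","top2.png");H,S,V=cv2.split(hsv(p));box=np.zeros(H.shape,bool);box[110:270,150:410]=1
for m in comps((H>15)&(H<32)&(S>90)&(V>100)&box):
    r,c=np.nonzero(m);print(len(r),r.mean(),c.mean(),ray("top",r,c,.01).mean(0))
E
```

```text
time: 3.6
ee_pos: [0.5122, -0.0853, 0.0804]
tcp_rot: [-90.0, 0.0, -16.0]
wrist_force: [-0.2, -0.5, -0.5]
opening: 0.0722
[ 0.51217378 -0.0852502   0.08042922]
53 184.33962264150944 230.81132075471697 [0.61436851 0.12302131 0.01      ]
53 228.52830188679246 224.83018867924528 [0.48214311 0.13942868 0.01      ]
```

```bash
python3 -m jog '[[0,0.1,0,-1,0,0,0],[0,0.1,0,-2,0,0,0],[0,0.1,0,-3,0,0,0],[0,0.1,0,-3,0,0,0],[0,0.1,0,-3.05,0,0,0]]' 30
python3 -m jog '[[1,0,0,0,0,0,0],[1,0,0,0,0,0,0],[1,0,0,0,0,0,0],[1,0,0,0,0,0,0],[1,0,0,0,0,0,0]]' 30
python3 -c "
from h import *
print(bot.get_obs()['ee_pos'])"
```

```text
time: 4.15
ee_pos: [0.5149, -0.0852, 0.0049]
tcp_rot: [-90.0, 0.0, -16.1]
wrist_force: [0.9, 0.1, -0.3]
opening: 0.0854
time: 4.65
ee_pos: [0.5156, -0.0849, 0.0055]
tcp_rot: [-90.0, -0.1, -16.0]
wrist_force: [-1.2, -0.1, 5.8]
opening: 0.0313
[ 0.51556773 -0.08493972  0.00545533]
```

```bash
python3 -m jog '[[1,0,0,0,0,0,0],[1,0,0,0,0,0,0],[1,0,0,0.6,0,0,0],[1,0,0,1.6,0,0,0],[1,0,0,1.6,0,0,0]]'
python3 - <<'E'
from h import *
o=bot.get_obs();print(o["ee_pos"],o["opening"])
for n in("top","side"):
    p,d=save(n,n+"3.png");r,c=w2px(n,o["ee_pos"])[0].astype(int);print(r,c)
    cv2.imwrite(f"pics/{n}3c.png",cv2.resize(p[r-50:r+50,c-60:c+60,::-1],None,fx=4,fy=4))
a=cv2.imread("pics/top3c.png");b=cv2.imread("pics/side3c.png");cv2.imwrite("pics/c3.png",cv2.resize(np.hstack([a,b]),(800,333)))
E
```

```text
time: 5.15
ee_pos: [0.5169, -0.0851, 0.0485]
tcp_rot: [-90.0, -0.3, -16.0]
wrist_force: [-0.3, -0.0, -0.7]
opening: 0.0312
[ 0.51693648 -0.08513574  0.04850861] 0.031183510963263182
215 302
186 286
```

View pics/c3.png

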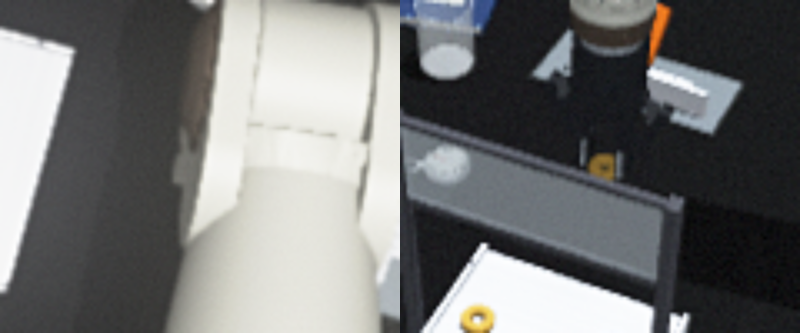

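```bash
python3 - <<'E'
from h import *
o=bot.get_obs()
p,d=bot.camera("side");H,S,V=cv2.split(hsv(p))
box=np.zeros(H.shape,bool);box[165:200,270:305]=1
for m in comps((H>12)&(H<34)&(S>80)&(V>60)&box,10):
    P=cloud("side",m,d);P=P[(abs(P-o["ee_pos"])<.05).all(1)];r,c=np.nonzero(m);print(len(P),P.mean(0),P.min(0),P.max(0),np.ptp(r),np.ptp(c))
    u,s,v=np.linalg.svd(P-P.mean(0));print(s,v[2],rect(ray("side",r,c,P[:,2].mean())))
r,c=np.nonzero(box);cv2.imwrite("pics/c4.png",cv2.resize(p[160:205,262:312,::-1],None,fx=10,fy=10,interpolation=cv2.INTER_CUBIC))
E
```

```text
48 [ 0.51757712 -0.08670461  0.05021192] [ 0.50395194 -0.13259503  0.00341968] [ 0.53774037 -0.07126983  0.06817   ] 7 8
[0.11104652 0.04989922 0.04519528] [ 0.07200736  0.59355705 -0.80156408] (array([519.6, -87. ]), array([27.8, 36. ]), 6.84)
```

View pics/c4.png

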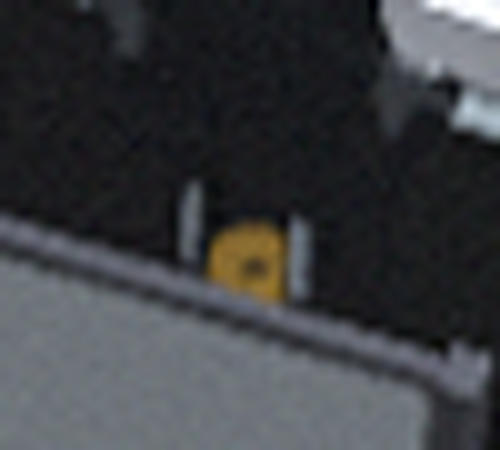

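```bash
python3 -m jog '[[1,0,0,1.5,0,0,0],[1,0,0,2.5,0,0,0],[1,0,0,2.5,0,0,0],[1,0,0,2.5,0,0,0]]'
python3 - <<'E'
from h import *
o=bot.get_obs();print(o["ee_pos"])
p,d=bot.camera("side");H,S,V=cv2.split(hsv(p));q=w2px("side",o["ee_pos"])[0].astype(int)
cv2.imwrite("pics/c5.png",cv2.resize(p[q[0]-25:q[0]+20,q[1]-25:q[1]+25,::-1],None,fx=10,fy=10,interpolation=cv2.INTER_CUBIC))
Y=(H>12)&(H<34)&(S>80)&(V>60)
box=np.zeros(H.shape,bool);box[q[0]-20:q[0]+20,q[1]-20:q[1]+20]=1
for m in comps(Y&box,10):
    P=cloud("side",m,d);P=P[(abs(P-o["ee_pos"])<.03).all(1)];r,c=np.nonzero(m);print(len(P),P.mean(0),P.min(0),P.max(0),np.ptp(r),np.ptp(c))
    u,s,v=np.linalg.svd(P-P.mean(0));print(s,v[2])
E
```

```text
time: 5.7
ee_pos: [0.5149, -0.0849, 0.1063]
tcp_rot: [-90.0, 0.0, -16.0]
wrist_force: [-0.4, 0.2, -1.2]
opening: 0.0315
[ 0.51493705 -0.0848527   0.10627827]
57 [ 0.5169222  -0.08262956  0.11278389] [ 0.50311741 -0.10252269  0.10460625] [ 0.53175443 -0.06889154  0.13192875] 8 8
[0.07819128 0.05924821 0.0316205 ] [-0.1936065   0.03795968 -0.98034463]
```

View pics/c5.png

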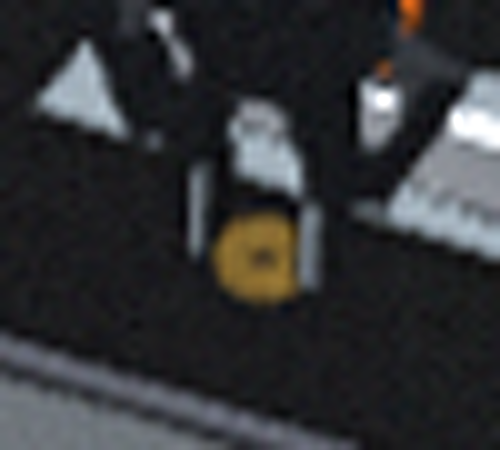

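```bash
python3 -m jog '[[1,0.2,1.6,0,0,0,0],[1,0.4,3.2,0,0,0,0],[1,0.6,4.8,-0.5,0,0,0],[1,0.8,6.2,-1.2,0,0,0],[1,0.88,7.3,-1.8,0,0,0]]'
python3 -m jog '[[1,0,0,0,0,0,0],[1,0,0,0,0,0,0]]'
python3 -c "
from h import *
print(bot.get_obs()['ee_pos'])"
```

```text
time: 6.25
ee_pos: [0.5361, 0.0994, 0.0593]
tcp_rot: [-90.1, 0.1, -16.0]
wrist_force: [0.7, -0.6, -0.8]
opening: 0.0309
time: 6.45
ee_pos: [0.5359, 0.0978, 0.0601]
tcp_rot: [-90.1, 0.2, -15.9]
wrist_force: [-0.5, 0.2, -0.4]
opening: 0.031
[0.53592156 0.09782228 0.06009584]
```

```bash
python3 -m jog '[[1,0,0,-0.7,0,0,0],[1,0,0,-1.2,0,0,0],[1,0,0,-1.36,0,0,0],[1,0,0,-1.36,0,0,0],[1,0,0,-1.36,0,0,0]]'
python3 -m jog '[[0.5,0,0,0,0,0,0],[0.4,0,0,0,0,0,0],[0.4,0,0,0,0,0,0],[0.4,0,0,0,0,0,0]]'
python3 -m jog '[[0.4,0,0,1,0,0,0],[0.4,0,0,2.5,0,0,0],[0.2,0,-1,4,0,0,0],[0,0,-2.5,4,0,0,0],[0,0,-3.5,4,0,0,0]]'
```

```text
time: 6.95
ee_pos: [0.5373, 0.0973, 0.0284]
tcp_rot: [-90.0, -0.0, -16.0]
wrist_force: [0.1, -0.7, -0.6]
opening: 0.0315
time: 7.35
ee_pos: [0.5372, 0.0977, 0.0281]
tcp_rot: [-90.0, -0.0, -16.0]
wrist_force: [0.1, -0.1, -0.4]
opening: 0.0512
time: 7.85
ee_pos: [0.5377, 0.0088, 0.1296]
tcp_rot: [-90.0, -0.2, -16.0]
wrist_force: [-0.2, -0.0, -0.1]
opening: 0.0854
```

```bash
cat >> h.py <<'E'
def target(yaw,th):  # tool rotation: jaws along blade, leaned back th
    a=np.radians(yaw);xp=np.array([np.cos(a),np.sin(a),0]);yp=np.array([-np.sin(a),np.cos(a),0]);s=np.radians(th)
    yt=np.sin(s)*xp-np.array([0,0,np.cos(s)]);xt=-yp
    return xp,yp,yt,R.from_matrix(np.stack([xt,yt,np.cross(xt,yt)],1))
def units(P,Rt):
    o=bot.get_obs();R0=R.from_euler("xyz",o["tcp_rot"],degrees=True)
    return ((P-o["ee_pos"])/.025).round(2),(np.degrees((Rt*R0.inv()).as_rotvec())/5).round(2)
E
python3 - <<'E'
from h import *
G=np.array([.484,-.307,.0758]);xp,yp,yt,Rt=target(68.6,35)
print(units(G-.071*yt,Rt),yt,bot.get_obs()["q"])
E
```

```text
(array([ -2.74, -14.15,   0.18]), array([ 6.64, -2.21, -1.04])) [ 0.20928473  0.53403168 -0.81915204] [ 9.41816530e-01  2.31201532e+00 -3.97072945e+00  8.35566087e+01
 -1.76785612e-02  1.06947196e+02]
```

```bash
python3 -m jog '[[0,-0.3,-1.6,0.5,0,0,0],[0,-0.6,-3.2,1,1,-0.3,-0.2],[0,-0.9,-4.8,1,2,-0.7,-0.3],[0,-1.3,-6.4,1,3.2,-1.1,-0.5],[0,-1.3,-6.4,1,3.2,-1.1,-0.5]]'
python3 -m jog '[[0,-0.3,-1.6,0,1.2,-0.4,-0.2],[0,-0.6,-3.2,0,2.4,-0.8,-0.4],[0,-0.9,-4.8,0,3.4,-1.1,-0.5],[0,-1.4,-6.8,0,3.4,-1.1,-0.5],[0,-1.4,-7.7,-0.4,3.4,-1.1,-0.5]]'
python3 -m jog '[[0,0,0,0,0,0,0],[0,0,0,0,0,0,0]]'
python3 - <<'E'
from h import *
G=np.array([.484,-.307,.0758]);xp,yp,yt,Rt=target(68.6,35)
print(units(G-.071*yt,Rt),bot.get_obs()["q"])
p,d=save("top","top6.png");save("side","side6.png")
H,S,V=cv2.split(hsv(p));box=np.zeros(H.shape,bool);box[110:270,150:330]=1
for m in comps((H>15)&(H<32)&(S>90)&(V>100)&box):
    r,c=np.nonzero(m);w=ray("top",r,c,.03);P=cloud("top",m,d);print(len(r),w.mean(0).round(4),np.median(P[:,2]),rect(w))
a=cv2.imread("pics/top6.png")[100:300,140:440];b=cv2.imread("pics/side6.png")[110:310,190:390];cv2.imwrite("pics/c6.png",cv2.resize(np.hstack([a,b]),(800,320),interpolation=cv2.INTER_CUBIC))
E
```

```text
time: 8.35
ee_pos: [0.5023, -0.1572, 0.1522]
tcp_rot: [-73.0, -0.5, -19.3]
wrist_force: [-0.4, -0.4, -0.4]
opening: 0.0857
time: 8.85
ee_pos: [0.4683, -0.346, 0.1424]
tcp_rot: [-55.3, 0.2, -21.4]
wrist_force: [-0.5, 0.8, 0.3]
opening: 0.0857
time: 9.05
ee_pos: [0.4696, -0.3421, 0.1423]
tcp_rot: [-55.2, 0.2, -21.2]
wrist_force: [0.2, 0.9, -0.1]
opening: 0.0856
(array([-0.02, -0.11, -0.33]), array([ 0.02, -0.06, -0.04])) [-50.20127501  23.93079141  16.53060183 101.38228084  29.84053771
  56.03034272]
50 [0.611 0.122 0.03 ] 0.02951592892285292 (array([611. , 122.1]), array([25.4, 27.3]), 45.66)
47 [0.5391 0.0973 0.03  ] 0.029792034161142195 (array([539. ,  97.4]), array([26.5, 23.4]), 0.22)
50 [0.481  0.1381 0.03  ] 0.02976848990357401 (array([480.8, 139. ]), array([26.1, 26. ]), 90.0)
```

View pics/c6.png

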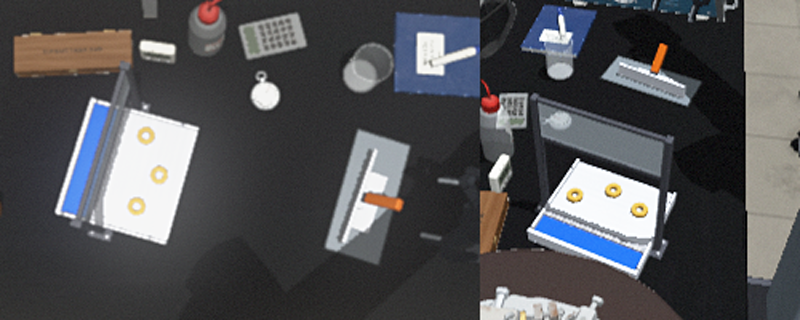

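```bash
python3 -m jog '[[0,0.14,0.4,-0.8,0,0,0],[0,0.3,0.8,-1.6,0,0,0],[0,0.5,1.3,-2.4,0,0,0],[0,0.68,1.83,-3.28,0,0,0],[0,0.68,1.83,-3.28,0,0,0]]' 60
python3 -m jog '[[0,0,0,0,0,0,0],[0.3,0,0,0,0,0,0],[0.5,0,0,0,0,0,0],[1,0,0,0,0,0,0],[1,0,0,0,0,0,0]]' 60
python3 -m jog '[[1,0,0,0,0,0,0],[1,0,0,0,0,0,0],[1,0,0,0,0,0,0],[1,0,0,0,0,0,0]]' 90
python3 -c "
from h import *
o=bot.get_obs();print(o['ee_pos'],o['tcp_rot'],o['opening'],o['torque'])"
```

```text
time: 9.65
ee_pos: [0.4863, -0.2932, 0.0594]
tcp_rot: [-55.2, 0.3, -21.0]
wrist_force: [0.8, -0.3, 0.2]
opening: 0.0854
time: 10.15
ee_pos: [0.4866, -0.297, 0.0612]
tcp_rot: [-55.2, 0.1, -21.2]
wrist_force: [-0.1, 0.8, 1.1]
opening: 0.0279
time: 10.55
ee_pos: [0.4867, -0.2969, 0.0613]
tcp_rot: [-55.2, 0.1, -21.2]
wrist_force: [-1.2, -2.1, 4.9]
opening: 0.0189
[ 0.48671452 -0.29689442  0.06126052] [-55.24276318   0.08025332 -21.20242107] 0.01894392559807349 [-0.39401646 -0.08600148 -0.0411822 ]
```

```bash
python3 -m jog '[[1,0,0,0.5,0,0,0],[1,0,0,1.5,0,0,0],[1,0,0,2.5,0,0,0],[1,0.1,0.6,3.2,0,0,0.2],[1,0.2,1.6,3.6,0,0,0.4]]'
python3 -m jog '[[1,0.1,1.5,0,0,0,0.2],[1,0.3,3,0,0,0,0.4],[1,0.5,4.5,0,0,0,0.6],[1,0.7,6,0,0,0,0.7],[1,0.8,7.6,0,0,0,0.7]]'
python3 -m jog '[[1,0.1,0.8,0,0,0,0],[1,0.2,1.2,0,0,0,0],[1,0.2,1.2,0,0,0,0],[1,0.2,1.2,0,0,0,0]]'
python3 - <<'E'
from h import *
o=bot.get_obs();print(o['ee_pos'],o['tcp_rot'],o['opening'],o['q'])
p,d=save("side","side7.png");T=o["ee_pos"];q=w2px("side",T)[0].astype(int);print(q)
cv2.imwrite("pics/c7.png",cv2.resize(p[q[0]-90:q[0]+110,q[1]-110:q[1]+140,::-1],None,fx=3,fy=3,interpolation=cv2.INTER_CUBIC))
xp,yp,yt,Rt=target(74.2,35);print(units(np.array([.5178,.0306,.16]),Rt))
H,S,V=cv2.split(hsv(p));m=(S<50)&(V>150);m[:q[0]-20]=0
for k in comps(m,60):
    P=cloud("side",k,d)-T;L=np.stack([P@xp,P@yp,P[:,2]],1);L=L[(abs(L)<.15).all(1)]
    if len(L)>30:print(len(L),np.percentile(L,[2,50,98],axis=0).round(4).tolist())
E
```

```text
time: 11.05
ee_pos: [0.4918, -0.2566, 0.1524]
tcp_rot: [-55.3, 0.1, -19.2]
wrist_force: [0.6, -0.2, -2.6]
opening: 0.0189
time: 11.55
ee_pos: [0.5113, -0.0643, 0.1508]
tcp_rot: [-55.2, 0.2, -15.6]
wrist_force: [1.1, 0.5, -2.1]
opening: 0.0187
time: 11.95
ee_pos: [0.5165, -0.0369, 0.1508]
tcp_rot: [-55.3, 0.1, -15.7]
wrist_force: [0.8, 0.2, -1.5]
opening: 0.019
[ 0.5164582  -0.03692663  0.15081429] [-55.2560912    0.14122044 -15.66669204] 0.018983812775696145 [-22.23967968   0.74018193  -8.89528796  85.04322499  34.46699927
  82.01916681]
[173 286]
(array([0.05, 2.72, 0.37]), array([ 0.04, -0.04, -0.02]))
186 [[-0.0093, -0.0845, -0.0505], [0.0328, 0.0059, -0.022], [0.0373, 0.084, -0.0175]]
787 [[0.0885, -0.0853, -0.132], [0.1167, -0.0005, -0.1282], [0.1488, 0.1034, -0.1197]]
```

View pics/c7.png

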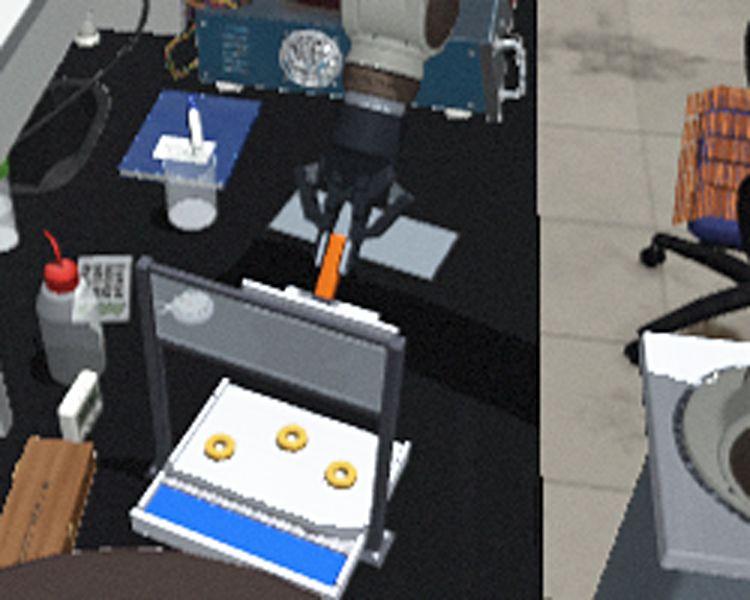

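```bash
python3 -m jog '[[1,0,1,0,0,0,0],[1,0,2,0,0,0,0],[1,0.05,2.7,0,0,0,0],[1,0.05,2.7,0,0,0,0],[1,0.05,2.7,0,0,0,0]]'
python3 -m jog '[[1,0,0,-0.6,0,0,0],[1,0,0,-1.2,0,0,0],[1,0,0,-1.8,0,0,0],[1,0,0,-2.2,0,0,0],[1,0,0,-2.2,0,0,0]]'
python3 - <<'E'
from h import *
o=bot.get_obs();print(o['ee_pos'],o['q'])
xp,yp,yt,Rt=target(74.2,35);T=o["ee_pos"];O=np.array([.558,.1875,0]);D=T-O;print("tcp in tray",(D@xp).round(4),(D@yp).round(4))
print(units(np.array([.5178,.0306,.0828]),Rt))
for n in("side","top"):
    p,d=save(n,n+"8.png")
    H,S,V=cv2.split(hsv(p));m=(d>0);P=cloud(n,m,d)-T;L=np.stack([P@xp,P@yp,P[:,2]],1)
    k=(abs(L[:,1])<.08)&(L[:,0]>-.02)&(L[:,0]<.06)&(L[:,2]<-.012)&(L[:,2]>-.033);print(n,k.sum(),np.percentile(L[k],[2,50,98],axis=0).round(4).tolist())
    k=(abs(D@yp+L[:,1])<.1)&(D@xp+L[:,0]>-.1)&(D@xp+L[:,0]<-.01)&(P[:,2]+T[2]<.026)&(P[:,2]+T[2]>.01);print("deck z",np.median(P[k,2])+T[2])
E
```

```text
time: 12.5
ee_pos: [0.5178, 0.0301, 0.1507]
tcp_rot: [-55.3, 0.1, -15.7]
wrist_force: [0.9, 0.4, -1.9]
opening: 0.0192
time: 13.0
ee_pos: [0.5167, 0.0309, 0.0935]
tcp_rot: [-55.2, 0.3, -15.7]
wrist_force: [-1.0, -0.2, -1.5]
opening: 0.019
[0.51673275 0.0309452  0.09351874] [-14.8632132   -2.58899861 -18.52075031  73.81084669  34.75220769
  91.02313095]
tcp in tray -0.1619 -0.0029
(array([ 0.04, -0.01, -0.43]), array([ 0.03, -0.08, -0.02]))
side 54 [[0.0329, -0.074, -0.0328], [0.0355, -0.0024, -0.0304], [0.0378, 0.0755, -0.0264]]
deck z 0.022595422052313005
top 165 [[0.0227, -0.0751, -0.0325], [0.034, 0.001, -0.0214], [0.0378, 0.0743, -0.0151]]
deck z 0.019903852252604284
```

```bash
python3 -m jog '[[1,0.04,0,-0.2,0,0,0],[1,0.04,0,-0.43,0,0,0],[1,0.04,0,-0.43,0,0,0],[1,0.04,0,-0.43,0,0,0]]'
python3 -c "
from h import *
print(bot.get_obs()['ee_pos'])"
python3 -m jog '[[1,0.11,0.38,0,0,0,0],[1,0.22,0.77,0,0,0,0],[1,0.33,1.15,0,0,0,0],[1,0.44,1.54,0,0,0,0],[1,0.54,1.92,0,0,0,0]]'
python3 -c "
from h import *
print(bot.get_obs()['ee_pos'])"
```

```text
time: 13.5
ee_pos: [0.5187, 0.031, 0.0851]
tcp_rot: [-55.2, 0.1, -15.7]
wrist_force: [-1.2, 0.0, -2.2]
opening: 0.0186
[0.51873731 0.03096156 0.08506304]
time: 14.0
ee_pos: [0.5325, 0.08, 0.0852]
tcp_rot: [-55.2, 0.1, -15.7]
wrist_force: [0.2, -0.9, -2.1]
opening: 0.0191
[0.53248235 0.08001279 0.08521315]
```

```bash
python3 -m jog '[[1,0,0,-0.09,0,0,0],[1,0,0,-0.09,0,0,0],[1,0,0,-0.09,0,0,0],[1,0,0,-0.09,0,0,0]]'
python3 - <<'E'
from h import *
o=bot.get_obs();T=o["ee_pos"];print(T,o["wrist_force"]);xp,yp,yt,Rt=target(74.2,35);O=np.array([.558,.1875,0])
print("front",((T-O)@xp+.0369).round(4),((T-O)@yp).round(4),units(O+xp*(.018-.0369)-.004*yp+[0,0,.0828],Rt))
for n in("side","top"):
    p,d=save(n,n+"9.png");H,S,V=cv2.split(hsv(p));box=np.zeros(H.shape,bool)
    if n=="top":box[110:270,150:330]=1
    else:box[200:310,200:340]=1
    for m in comps((H>15)&(H<32)&(S>90)&(V>100)&box):
        r,c=np.nonzero(m);w=ray(n,r,c,.03).mean(0)-O;print(n,len(r),(w@xp).round(4),(w@yp).round(4),np.median(cloud(n,m,d)[:,2]).round(4))
E
```

```text
time: 14.4
ee_pos: [0.5323, 0.0786, 0.0828]
tcp_rot: [-55.2, 0.1, -15.7]
wrist_force: [0.6, 0.5, -1.3]
opening: 0.0191
[0.532293   0.0785918  0.08282141] [ 0.63734934  0.52107535 -1.32248899]
front -0.0749 -0.0049 (array([ 0.98,  3.59, -0.  ]), array([ 0.04, -0.04, -0.02]))
side 61 -0.0477 -0.0683 0.0317
side 66 -0.0554 0.0008 0.0321
side 67 -0.0544 0.0595 0.0316
top 51 -0.0488 -0.0686 0.0298
top 53 -0.0549 0.001 0.0298
top 54 -0.054 0.0592 0.0302
```

```bash
python3 -m jog '[[1,0.11,0.38,0,0,0,0],[1,0.22,0.77,0,0,0,0],[1,0.33,1.15,0,0,0,0],[1,0.44,1.54,0,0,0,0],[1,0.54,1.92,0,0,0,0]]'
python3 -m jog '[[1,0.08,0.29,0,0,0,0],[1,0.16,0.58,0,0,0,0],[1,0.24,0.87,0,0,0,0],[1,0.32,1.16,0,0,0,0],[1,0.32,1.16,0,0,0,0]]'
python3 - <<'E'
from h import *
o=bot.get_obs();T=o["ee_pos"];print(T,o["wrist_force"],o["opening"]);xp,yp,yt,Rt=target(74.2,35);O=np.array([.558,.1875,0])
print("front",((T-O)@xp+.0369).round(4),((T-O)@yp).round(4),units(O+xp*(.018-.0369)-.004*yp+[0,0,.0828],Rt))
for n in("side",):
    p,d=save(n,n+"10.png");H,S,V=cv2.split(hsv(p));box=np.zeros(H.shape,bool);box[200:310,200:340]=1
    for m in comps((H>15)&(H<32)&(S>90)&(V>100)&box):
        r,c=np.nonzero(m);w=ray(n,r,c,.031).mean(0)-O;print(n,len(r),(w@xp).round(4),(w@yp).round(4),np.median(cloud(n,m,d)[:,2]).round(4))
E
```

```text
time: 15.0
ee_pos: [0.5459, 0.128, 0.0828]
tcp_rot: [-55.2, 0.1, -15.7]
wrist_force: [-0.7, -0.7, -1.4]
opening: 0.0193
time: 15.5
ee_pos: [0.5539, 0.1568, 0.0829]
tcp_rot: [-55.2, 0.1, -15.6]
wrist_force: [1.0, -1.1, -2.6]
opening: 0.019
[0.55387804 0.15676982 0.08294325] [ 1.04034456 -1.11971344 -2.62011538] 0.018968949270548936
front 0.0062 -0.0044 (array([ 0.11,  0.46, -0.01]), array([ 0.03, -0.04, -0.03]))
side 78 0.0244 -0.0639 0.0315
side 81 0.0244 0.0008 0.0326
side 85 0.0243 0.0587 0.0326
```

```bash
python3 -m jog '[[1,0.04,0.15,0,0,0,0],[1,0.08,0.3,0,0,0,0],[1,0.14,0.48,0,0,0,0],[1,0.14,0.5,0,0,0,0],[1,0.14,0.5,0,0,0,0]]'
python3 - <<'E'
from h import *
o=bot.get_obs();T=o["ee_pos"];print(T,o["wrist_force"],o["opening"]);xp,yp,yt,Rt=target(74.2,35);O=np.array([.558,.1875,0])
print("front",((T-O)@xp+.0369).round(4))
n="side";p,d=save(n,n+"11.png");H,S,V=cv2.split(hsv(p));box=np.zeros(H.shape,bool);box[200:310,200:340]=1
for m in comps((H>15)&(H<32)&(S>90)&(V>100)&box):
        r,c=np.nonzero(m);w=ray(n,r,c,.028).mean(0)-O;P=cloud(n,m,d);L=(P-O)@xp;print(n,len(r),(w@xp).round(4),(w@yp).round(4),np.median(P[:,2]).round(4),"slope",np.polyfit(L,P[:,2],1)[0].round(2))
cv2.imwrite("pics/c11.png",cv2.resize(p[200:310,200:340,::-1],None,fx=5,fy=5,interpolation=cv2.INTER_CUBIC))
E
```

```text
time: 16.05
ee_pos: [0.5573, 0.1686, 0.0828]
tcp_rot: [-55.2, 0.1, -15.7]
wrist_force: [-0.1, 1.1, -2.1]
opening: 0.019
[0.55726435 0.1685617  0.08282766] [-0.0541823   1.11014681 -2.0740043 ] 0.018986660537554118
front 0.0185
side 70 0.0346 -0.0644 0.0296 slope -0.04
side 73 0.0349 0.0013 0.0299 slope -0.08
side 80 0.0347 0.0587 0.0297 slope -0.03
```

View pics/c11.png

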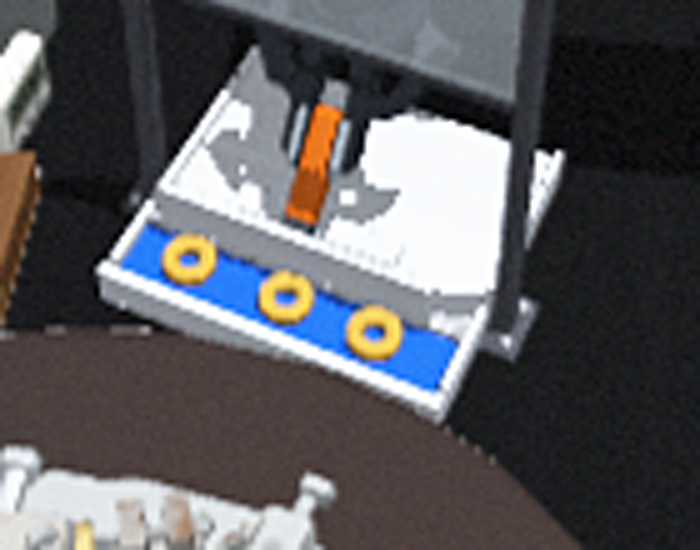

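All three rings lie in the blue pocket at crop (190,258), (286,296), (374,332), and their height fits flat on the floor. I back the pusher out and check.

```bash
python3 -m jog '[[1,-0.1,-0.4,0,0,0,0],[1,-0.4,-1.4,0,0,0,0],[1,-0.75,-2.6,0,0,0,0],[1,-1.1,-3.9,0,0,0,0],[1,-1.4,-5,0,0,0,0]]'
python3 -m jog '[[1,-0.3,-1,0.8,0,0,0],[1,-0.4,-2,2,0,0,0],[1,-0.5,-3,2.8,0,0,-0.2],[1,-0.6,-4.2,2.8,0,0,-0.4],[1,-0.7,-5.4,2.8,0,0,-0.6]]'
python3 -m jog '[[1,-0.2,-1.2,0,0,0,-0.2],[1,-0.4,-2.4,0,0,0,-0.4],[1,-0.6,-3.4,0,0,0,-0.5],[1,-0.6,-3.4,0,0,0,-0.5],[1,-0.6,-3.4,0,0,0,-0.5]]'
python3 - <<'E'
from h import *
o=bot.get_obs();T=o["ee_pos"];print(T,o["opening"],o["tcp_rot"]);xp,yp,yt,Rt=target(74.2,35);O=np.array([.558,.1875,0])
a,b,c_,R2=target(68.8,35);print("to place",units(np.array([.4867,-.2969,.0613]),R2))
n="side";p,d=save(n,n+"12.png");H,S,V=cv2.split(hsv(p));box=np.zeros(H.shape,bool);box[200:310,200:340]=1
for m in comps((H>15)&(H<32)&(S>90)&(V>100)&box):
        r,c=np.nonzero(m);w=ray(n,r,c,.028).mean(0)-O;P=cloud(n,m,d);L=(P-O)@xp;print(n,len(r),(w@xp).round(4),(w@yp).round(4),np.median(P[:,2]).round(4),"slope",np.polyfit(L,P[:,2],1)[0].round(2))
E
```

```text
time: 16.6
ee_pos: [0.5216, 0.0415, 0.0831]
tcp_rot: [-55.2, 0.1, -15.7]
wrist_force: [0.5, 0.1, -2.1]
opening: 0.0185
time: 17.1
ee_pos: [0.5047, -0.0935, 0.154]
tcp_rot: [-55.2, -0.0, -18.7]
wrist_force: [0.3, -0.4, -2.8]
opening: 0.0186
time: 17.6
ee_pos: [0.4895, -0.1774, 0.1528]
tcp_rot: [-55.2, 0.1, -21.3]
wrist_force: [0.5, -0.0, -2.0]
opening: 0.0193
[ 0.4895422  -0.17737075  0.15278555] 0.019252046086737445 [-55.21051263   0.13828937 -21.28123496]
to place (array([-0.11, -4.78, -3.66]), array([ 0.03, -0.04,  0.02]))
side 69 0.0354 -0.0643 0.0298 slope -0.05
side 69 0.0353 0.0015 0.0298 slope -0.08
side 76 0.0354 0.0591 0.0296 slope -0.07
```

```bash
python3 -m jog '[[1,0,-1.4,0,0,0,0],[1,-0.05,-2.8,0,0,0,0],[1,-0.1,-4.2,-0.8,0,0,0],[1,-0.1,-4.78,-1.8,0,0,0],[1,-0.1,-4.78,-2.8,0,0,0]]'
python3 -m jog '[[1,0,0,0,0,0,0],[1,0,0,0,0,0,0],[1,0,0,0,0,0,0]]'
python3 - <<'E'
from h import *
a,b,c_,R2=target(68.8,35);print("to place",units(np.array([.4867,-.2969,.0613]),R2))
E
```

```text
time: 18.15
ee_pos: [0.4877, -0.2974, 0.0819]
tcp_rot: [-55.3, 0.1, -21.2]
wrist_force: [0.1, 0.8, -2.1]
opening: 0.0193
time: 18.45
ee_pos: [0.488, -0.2957, 0.0848]
tcp_rot: [-55.3, 0.0, -21.1]
wrist_force: [-0.2, 0.2, -3.0]
opening: 0.0185
to place (array([-0.05, -0.05, -0.94]), array([ 0.05, -0.02, -0.01]))
```

```bash
python3 -m jog '[[1,-0.05,-0.05,-0.4,0,0,0],[1,-0.05,-0.05,-0.8,0,0,0],[1,-0.05,-0.05,-0.92,0,0,0],[1,-0.05,-0.05,-0.95,0,0,0],[1,-0.05,-0.05,-0.95,0,0,0]]'
python3 -c "
from h import *
o=bot.get_obs();print(o['ee_pos'],o['wrist_force'])"
```

```text
time: 18.95
ee_pos: [0.4863, -0.2974, 0.0612]
tcp_rot: [-55.2, 0.0, -21.2]
wrist_force: [-6.0, -0.3, 15.2]
opening: 0.0191
[ 0.4862534  -0.29743135  0.06124062] [-6.00999044 -0.29475937 15.17017031]
```

```bash
python3 -m jog '[[1,0,0,0.02,0,0,0],[1,0,0,0.02,0,0,0],[0.7,0,0,0.02,0,0,0],[0.6,0,0,0.02,0,0,0],[0.4,0,0,0.02,0,0,0]]'
python3 -m jog '[[0.2,0,0,0,0,0,0],[0,0,0,0,0,0,0],[0,0,0,0,0,0,0],[0,0,0,0,0,0,0],[0,0,0,0,0,0,0]]'
python3 -m jog '[[0,-0.1,-0.25,0.4,0,0,0],[0,-0.3,-0.7,1.1,0,0,0],[0,-0.6,-1.5,2.3,0,0,0],[0,-1,-2.6,4,0,0,0],[0,-1,-2.6,4,0,0,0]]'
python3 -m jog '[[0,-0.5,-1,0.5,0,0,0],[0,-1,-2,1,0,0,0],[0,-1.5,-3,1,0,0,0],[0,-1.5,-3,1,0,0,0],[0,-1.5,-3,1,0,0,0]]'
python3 - <<'E'
from h import *
p,d=save("top","top13.png");s,ds=save("side","side13.png")
H,S,V=cv2.split(hsv(p))
m=np.zeros(H.shape,bool);m[185:262,340:400]=1
P=cloud("top",m,d);r,c=np.nonzero(m&(d>0));k=(P[:,2]>.028)&(P[:,2]<.046)&~((H[r,c]<14)&(S[r,c]>120));B=P[k];print(len(B),rect(B),np.median(B,0))
L=cv2.fitLine((B[:,:2]*1000).astype(np.float32),cv2.DIST_HUBER,0,.01,.01).ravel();print(L)
O=np.array([.558,.1875,0]);xp,yp,yt,Rt=target(74.2,35)
H,S,V=cv2.split(hsv(s));box=np.zeros(H.shape,bool);box[200:310,200:340]=1
for m in comps((H>15)&(H<32)&(S>90)&(V>100)&box):
    r,c=np.nonzero(m);w=ray("side",r,c,.028).mean(0)-O;print((w@xp).round(4),(w@yp).round(4),np.median(cloud("side",m,ds)[:,2]))
a=p[100:300,140:440];b=s[110:310,190:390];cv2.imwrite("pics/c13.png",cv2.resize(np.hstack([a,b])[:,:,::-1],(800,320),interpolation=cv2.INTER_CUBIC))
E
```

```text
time: 19.45
ee_pos: [0.486, -0.2972, 0.0593]
tcp_rot: [-55.2, 0.1, -21.2]
wrist_force: [0.3, -0.3, 0.7]
opening: 0.0476
time: 19.95
ee_pos: [0.4861, -0.2974, 0.0596]
tcp_rot: [-55.2, 0.1, -21.2]
wrist_force: [-0.6, 0.1, -0.1]
opening: 0.0856
time: 20.45
ee_pos: [0.4609, -0.3662, 0.1655]
tcp_rot: [-55.5, -0.3, -21.3]
wrist_force: [0.8, -0.6, -0.4]
opening: 0.0854
time: 20.95
ee_pos: [0.4232, -0.4379, 0.1844]
tcp_rot: [-55.2, 0.2, -21.3]
wrist_force: [-0.1, 0.7, -0.1]
opening: 0.0856
202 (array([ 494., -274.]), array([ 28.6, 177.8]), 68.21) [ 0.49587243 -0.26708245  0.03759777]
[ 9.3108112e-01 -3.6481217e-01  4.9832941e+02 -2.6384570e+02]
0.035 -0.0644 0.029588438688044887
0.0353 0.0015 0.029937184685153155
0.0354 0.0591 0.02966181791534342
```

View pics/c13.png

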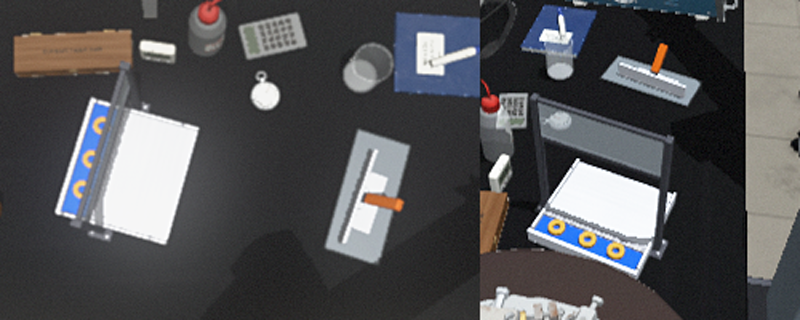

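Three rings lie in the pocket (crop 80–98, 125–188), the pusher stands on its mat as before (crop 370,195), and the beaker and stopwatch haven't moved. I hand in the job.

```bash
python3 -c "
from h import *
print(bot.job_done())"
```

```text
the job is handed in; nothing more can be done
None
```

I finished the job and handed it in at about 21 s of robot time. `bot.job_done()` gives no verdict.

**What I did**
- I laid the bench ring flat on the deck between the other two. My first grasp closed on nothing beside the ring, because the approach was cut short by the row speed limit. I repeated it and the second grasp held.
- I took the pusher by its handle with the hand leaned back 35°. I then pushed the three rings, lined up along the blade, over the lip into the pocket.
- I stood the pusher back on its mat and moved the arm clear.

**Last checks**
- **Rings:** all three are in the pocket, centres at tray x ≈ 35 mm and y ≈ −64, +1.5 and +59 mm. Their tops measure about 2 mm lower than when they lay on the deck, which fits lying flat on the pocket floor.
- **Pusher:** it stands upright on its mat, yaw about 68.6° before and after, and within about 1 mm of where it started.
- **Bystanders:** the beaker and stopwatch look the same in the pictures before and after. I did not re-check the brown bottle: it lay outside the last pictures I viewed, but the arm never went near it.
- **Forces:** the largest wrist force I read was about 16 N, when setting the pusher down.
- **Disagreement:** the gripper read about 31 mm on the 34 mm ring and 19 mm on the 20 mm handle. Both were held firmly, and the pictures showed the ring level.

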